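Lay two wire reels in the pay-off rocker

TASK

Load the coil winder's pay-off rocker: take the two full copper reels with green flanges, which stand upright on the bench, and lay each on its side in one of the rocker's two cradles, between the end plates, without dropping them, so that the rocker ends up level with one reel on each side. Leave the part-used reel with grey flanges standing where it is.

Things in the scene. Friction and masses are not known exactly. Their poses are not given: they have to be found in the camera images.
- reel_a_mid (a point): Full copper reel, upright on the bench at the start: green flanges 56 mm in diameter, 5 mm thick, at both ends of a copper winding 44 mm in diameter, 86 mm long; 96 mm overall, 0.5 kg. The point is its centre, half-way up on the axis (48 mm above the bench); z runs along the axis. Either end may point either way in the cradle.
- reel_b_mid (a point): Second full copper reel, upright on the bench at the start: green flanges 56 mm in diameter, 5 mm thick, at both ends of a copper winding 44 mm in diameter, 86 mm long; 96 mm overall, 0.5 kg. The point is its centre, half-way up on the axis (48 mm above the bench); z runs along the axis. Either end may point either way in the cradle.
- used_reel_mid (a point): Part-used reel, standing upright near the full ones: the same flanges (56 mm) and height (96 mm) but grey, with only a thin black core 28 mm in diameter between them; about 0.2 kg. Not to be used or moved. The point is its centre, 48 mm above the bench.
- cradle_near (a point): V cradle on the robot's side of the rocker, 85 mm from its pivot. The point is where the centre of a reel lying in it rests; it moves with the rocker. x runs along the V, as the lying reel's axis must (either way), towards the robot's left within 15 degrees; z up from the rocker. White end plates, inner faces 56 mm either way along x, tops 13 mm below the point, leave the reel 8 mm play each way.
- cradle_far (a point): V cradle on the far side of the rocker, same as the near one. White 45 degree V plates carry the flanges only: they stand 30 to 56 mm either way from the point along x, upper edges 8 mm below it and 31 mm to each side. The 60 mm between them is open for fingers beside the winding, down to the aluminium beam 42 mm below the point.
- pivot (a point): Pivot of the rocker, 55 mm above the bench, 42 mm below the line through the two seats; the pivot axis is x, along the cradles. The rocker is an aluminium beam, 250 mm long, pointing away from the robot, on a dark steel stand (plate 130 x 270 x 10 mm) fixed to the bench. Empty it comes level by itself.
- rocker (a joint): Tilt of the rocker, rad: 0 level, positive = near cradle up and far one down, stops at +-0.14. Centring spring 1.7 N m/rad, damper 0.3 N m s/rad. With a reel on one side only, that side sinks slowly (cradle 12 mm) to the stop and the other rises as much; with two full reels it comes back level, with a full and a part-used one it does not.
Not all that is in view belongs to the job. Leave any pink look-alike of the part that bears reel_b_mid alone.

How it is judged:
By the outcome, as a careful person would: the job done as asked, in the order asked, and still so for the second after the job is handed in, with the robot touching nothing.
It also fails if it takes over 72 s, if anything falls off the work surface, if the arm or the gripper's body presses on something with over 40 N, if the wrist force passes 120 N, or if a joint passes its speed limit or range.

ROBOT

A 6-joint arm with a two-finger parallel gripper is mounted at the origin on the work surface. World frame = base frame: x ahead of the robot, y to its left, z up, the work surface at z = 0. Lengths are in m, angles in rad, forces in N, time in s.
With the tool pointing down it reaches from about 0.375 to 0.9 m from the base axis. Payload 3.1 kg.
Tool frame: the origin (TCP) lies midway between the tips of the shut fingers; the grasp point (between the pads) lies 19 mm behind it; z points along the fingers, y is the line along which they close (so a half turn about z gives the same grasp; the last joint's range is limited). The gripper opens to 85 mm and grips with 20 to 120 N. Pads are 22 mm wide; open, the fingers measure 114 mm over their backs; the gripper's body (76 mm by 85 mm) begins 54 mm behind the grasp point. The pads swing forward as they close: fully open they stand 13 mm farther back than shut.
Start: joints at [-0.178, 0.527, 1.433, -0, 1.181, -0.178], TCP at [0.625, 0, 0.231] pointing down, gripper open.
Joint ranges: [-3.08, 3.08], [-0.75, 2.2], [0.22, 2.44], [-1.43, 4.57], [0, 2.65], [-2.85, 2.85]. Speed limits (rad/s): [2.79, 2.79, 3.14, 3.14, 3.14, 3.14].

INTERFACE

Orientations are given as a unit quaternion [x, y, z, w].
In Python, from station import manip gives the robot as it stands.
- The arm moves only by the tool move_arm, never from a script. Its argument "increments" is a list that holds one entry, the list of rows, each a list of 5 numbers: the gripper's target within -1 to 1 (shut at 1, half-way at 0, fully open at -1), then the shift along the world's x, y, z in m, then the turn about the world's z in degrees. In form: [[[fingers, dx, dy, dz, twist], ...]]. A call has 1 to 8 rows; each row shifts and turns the commanded pose from where the row before left it; what a row does not reach is not made up. A row lasts 1/10 s, in which the tool goes at most 50 mm and 8.59 degrees, less where a joint would pass 70% of its speed; a pose out of reach is approached as far as the arm can. A call with a gripper value outside its range is refused whole. The fingers move at their own pace and stop on an object; "newtons" is the grip in N (left out, the last holds). Time passes only in rows, so rows that do not move let the fingers close. It gives the time, the measured TCP pose, the force, the opening and the grip force at its end, in the units of the state.
- manip.sense(): the state, without advancing time (a new reading comes with each control period).
- manip.snapshot(name): name is "scene" or "side" or "wrist"; returns a dict with "img" (384x512x3 uint8, red, green, blue), "fx", "fy", "cx", "cy" (pixels), "world_to_cam" (4x4, takes a point from world to camera coordinates); the wrist camera has in their place "tool_from_camera" (4x4, takes a point from camera to tool coordinates, whose origin is the TCP and whose axes are the flange's). Camera axes: x right, y down, z forward; pixel columns grow to the right and rows downward; lengths in m; the calibration is good to about 2 mm. A picture is of the moment at which its call begins: read the wrist's pose just before it. There is no depth.
- manip.sign_off(): hands the job in; it is judged then, once.
Trained networks look in the newest picture that a camera, given by its name, has taken for a name from the list of things; names that differ only in an ending like _2 or _b are one class to them, and where a whole thing is asked for, a point or a joint stands for the part that bears it (a point fixed in the world has none). Each returns a list of dicts, best first, with "confidence" (0 to 1); they miss things now and then, are a little off and sometimes report something else, mostly with a low value. They report only what shows in the picture. A call takes as long as a camera call. They do not tell look-alikes from the thing itself.
- manip.spot_in(label, camera): "xyz" ([x, y, z] in m, in world coordinates, good to about 4 mm: the middle of the surface that is visible of it).
- manip.mark_of(label, camera): "xyz" ([x, y, z] in m, in world coordinates, good to about 4 mm: a listed point, or the origin of a listed thing).
The state is a dict: "t": time; "q": joint angles; "qd": joint speeds; "tau": joint torques, N m; "tcp_pos": TCP position; "tool_rot": TCP orientation; "force": force on the tool from outside, world axes, zero at the start; "ft_torque": the same for the moment, N m; "finger_gap": opening from 0.0 (shut) to 1.0 (fully open); "gripper_force": force on a finger pad.
Only numpy, scipy, OpenCV 4.12 (cv2) and the standard library are available. Lean on these libraries where they do the work, as an engineer would, in place of code of your own. Each camera call takes 0.05 s, during which the arm holds its last target. There are 200 camera calls.

## Working session

There is one attempt and no reset: what is moved stays moved. The work goes in short steps, Python scripts to look and compute and a tool call to move; the robot and the scene stay as the last step left them, time stands still between calls to the robot, and variables do not carry over. Pictures are saved under pics/ and viewed, at most 10 in all, crops included, and the job is handed in when it is done.

Besides the shell and the picture viewer there is one more tool, called after ">>>" by a JSON object that holds its "api" and its "payload", one argument or row to a line. move_arm: Moves the arm, as the interface text tells. Its arguments: {"type":"object","properties":{"increments":{"type":"array","items":{"type":"array","items":{"type":"array","items":{"type":"number"}}}},"newtons":{"type":"number"}},"required":["increments"]}

```bash
mkdir -p pics
cat > h.py <<'E'
import cv2,numpy as np
from station import manip
def snap(c,f=None):
    s=manip.snapshot(c)
    if f: cv2.imwrite('pics/'+f,s['img'][:,:,::-1])
    return s
def marks(c,labels):
    for l in labels:
        for d in manip.mark_of(l,c)[:4]: print(c,l,np.round(d['xyz'],3),round(d['confidence'],2))
E
python3 - <<'E'
from h import *
L=['reel_a_mid','used_reel_mid','cradle_near','cradle_far','pivot']
for c in ['scene','side']:
    snap(c,c+'0.png'); marks(c,L)
a=cv2.imread('pics/scene0.png');b=cv2.imread('pics/side0.png')
cv2.imwrite('pics/both.png',cv2.resize(np.vstack([a,b]),(400,600)))
E
```

```text
scene reel_a_mid [ 0.639 -0.236  0.041] 0.61
scene used_reel_mid [ 0.468 -0.092  0.045] 0.89
scene cradle_near [0.472 0.118 0.096] 0.64
scene cradle_far [0.641 0.094 0.099] 0.65
scene pivot [0.56  0.096 0.057] 0.72
side reel_a_mid [ 0.638 -0.238  0.045] 0.83
side used_reel_mid [ 0.472 -0.091  0.048] 0.93
side cradle_near [0.472 0.114 0.098] 0.72
side cradle_far [0.641 0.088 0.099] 0.57
side pivot [0.553 0.105 0.054] 0.82
```

View pics/scene0.png

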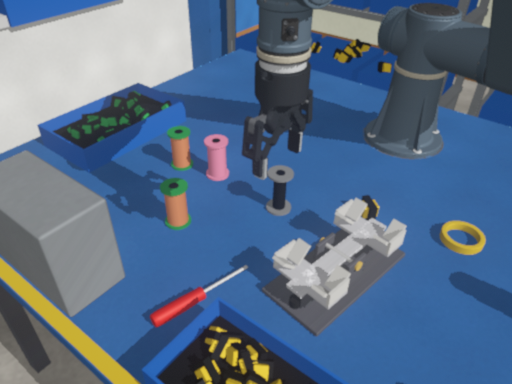

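View pics/side0.png

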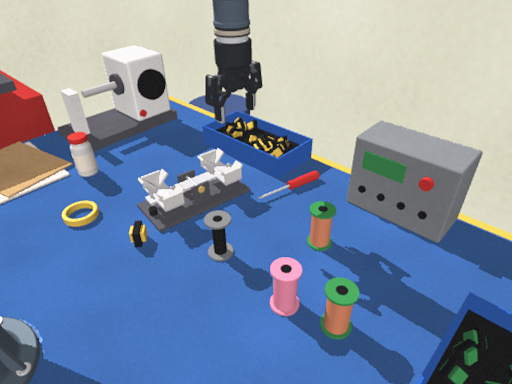

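```bash
cat >> h.py <<'E'
def onplane(s,u,v,z):
    T=np.linalg.inv(s['world_to_cam']);d=T[:3,:3]@[(u-s['cx'])/s['fx'],(v-s['cy'])/s['fy'],1];o=T[:3,3]
    return o+d*(z-o[2])/d[2]
def blobs(s,lo,hi,amin=60):
    m=cv2.inRange(cv2.cvtColor(s['img'],cv2.COLOR_RGB2HSV),lo,hi)
    n,l,st,c=cv2.connectedComponentsWithStats(m)
    return [(c[i],st[i],l==i) for i in range(1,n) if st[i,4]>=amin]
E
python3 - <<'E'
from h import *
for c in ['scene','side']:
    s=snap(c)
    for nm,lo,hi in [('green',(45,90,40),(80,255,255)),('pink',(150,60,120),(178,255,255))]:
      for cc,st,m in blobs(s,lo,hi):
        # fill hole by convex hull
        p=np.argwhere(m)[:,::-1].astype(np.int32); h=cv2.convexHull(p); M=cv2.moments(h)
        u,v=M['m10']/M['m00'],M['m01']/M['m00']
        print(c,nm,st,np.round([u,v]),np.round(onplane(s,u,v,.0945),4))
    for d in manip.spot_in('reel_a_mid',c): print('spot',d)
E
```

```text
scene green [134 105  10  11  68] [138. 110.] [ 0.4654 -0.5499  0.0945]
scene green [ 94 117  23  13 171] [105. 123.] [ 0.5622 -0.5606  0.0945]
scene green [119 116  11   9  68] [124. 121.] [ 0.5271 -0.5324  0.0945]
scene green [ 82 125  10   9  75] [ 87. 129.] [ 0.6096 -0.5702  0.0945]
scene green [ 67 127  13  12  89] [ 74. 133.] [ 0.6407 -0.5793  0.0945]
scene green [168 126  22  13 209] [178. 132.] [ 0.4817 -0.384   0.0945]
scene green [161 178  26  18 339] [174. 187.] [ 0.6406 -0.2365  0.0945]
scene green [165 215  26  15  93] [178. 222.] [ 0.7105 -0.1529  0.0945]
scene pink [204 134  25  47 866] [216. 157.] [ 0.5053 -0.2413  0.0945]
scene pink [150 287  56  40 248] [178. 306.] [ 0.8437 -0.0182  0.0945]
spot {'xyz': [0.6509, -0.2245, 0.0588], 'confidence': 0.92}
side green [362 151  45  32 770] [384. 166.] [ 0.8865 -0.2521  0.0945]
side green [310 201  26  18 332] [322. 210.] [ 0.6401 -0.2381  0.0945]
side green [307 235  25  16  98] [319. 242.] [ 0.5519 -0.2908  0.0945]
side green [325 278  34  28 684] [342. 291.] [ 0.4805 -0.3864  0.0945]
side green [320 314  32  25 180] [335. 327.] [ 0.4168 -0.4154  0.0945]
side green [463 329  16  16 162] [471. 336.] [ 0.5363 -0.5712  0.0945]
side green [464 346  14  20 229] [470. 356.] [ 0.5044 -0.581   0.0945]
side green [448 365  21  19 259] [458. 375.] [ 0.4639 -0.5778  0.0945]
side pink [ 270  257   32   59 1442] [285. 285.] [ 0.4272 -0.3092  0.0945]
spot {'xyz': [0.6233, -0.2438, 0.0656], 'confidence': 0.92}
```

Run:
```python
from h import *
from scipy.spatial.transform import Rotation as R
s=manip.sense();print(s['t'],s['tcp_pos'],s['finger_gap'],s['force']);print(R.from_quat(s['tool_rot']).as_matrix().round(3), np.round(s['q'],3))
c=snap('scene');print(onplane(c,245,268,.005),onplane(c,217,143,.0945),onplane(c,372,207,.02))
c=snap('side');print(onplane(c,286,269,.0945), onplane(c,262,198,.005))
```

```text
0.8 [6.24987699e-01 3.61815382e-05 2.31345316e-01] 0.9993793989800119 [-0.82981415 -0.56821899 -0.19294892]
[[-0.  1.  0.]
 [ 1.  0. -0.]
 [-0.  0. -1.]] [-0.178  0.527  1.433 -0.     1.181 -0.179]
[ 0.65848762 -0.03732553  0.005     ] [ 0.46047077 -0.27881958  0.0945    ] [0.35858799 0.07752288 0.02      ]
[ 0.45727875 -0.28721093  0.0945    ] [ 0.67501247 -0.03282329  0.005     ]
```

>>> {"api": "move_arm", "payload": {
  "increments": [
    [[-1,0.005,-0.047,0,0],[-1,0.005,-0.047,0,0],[-1,0.005,-0.047,0,0],[-1,0,-0.048,0,0],[-1,0,-0.048,0,0],[-1,0,0,-0.04,0],[-1,0,0,-0.04,0],[-1,0,0,0,0]]
  ]
}}

```text
t: 1.7
tcp_pos: [0.6356, -0.2355, 0.145]
tool_rot: [0.708, 0.707, -0.002, -0.007]
force: [-1.2, 0.7, -1.5]
finger_gap: 0.998
gripper_force: 0.0
```

Run:
```python
from h import *
s=manip.sense();print(s['t'],s['tcp_pos'],s['force'])
a=snap('scene')['img'];b=snap('wrist')['img']
cv2.imwrite('pics/p3.png',cv2.resize(np.hstack([a,b]),(800,300))[:,:,::-1])
```

```text
1.7 [ 0.63557219 -0.23546922  0.14499573] [-1.24496436  0.66203811 -1.48100389]
```

View pics/p3.png

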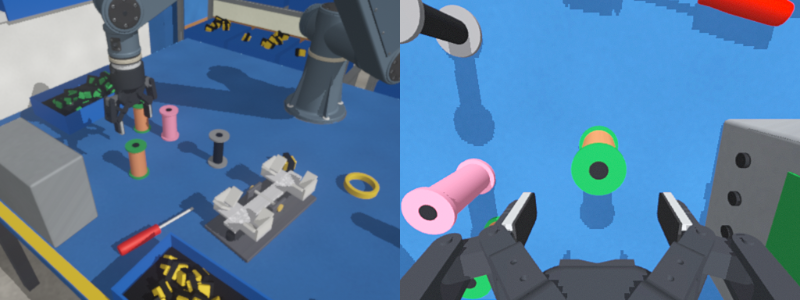

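```bash
cat >> h.py <<'E'
from scipy.spatial.transform import Rotation as R
def wristsnap(f=None):
    st=manip.sense(); s=snap('wrist',f)
    T=np.eye(4);T[:3,:3]=R.from_quat(st['tool_rot']).as_matrix();T[:3,3]=st['tcp_pos']
    s['world_to_cam']=np.linalg.inv(T@s['tool_from_camera']); return s,st
E
python3 - <<'E'
from h import *
s,st=wristsnap();print(st['tcp_pos'],st['q'])
for cc,b,m in blobs(s,(45,90,60),(80,255,255)):
    p=np.argwhere(m)[:,::-1].astype(np.int32); M=cv2.moments(cv2.convexHull(p))
    u,v=M['m10']/M['m00'],M['m01']/M['m00'];print(b,u,v,onplane(s,u,v,.096),[onplane(s,b[0]+k*b[2],v,.096) for k in (0,1)])
E
```

```text
[ 0.63980302 -0.23676613  0.1509985 ] [-5.17866171e-01  6.93205230e-01  1.34647947e+00 -3.17882993e-06
  1.10353402e+00 -5.18009812e-01]
[ 217  160   69   87 3598] 251.16028743217478 205.16860976682798 [ 0.63804312 -0.22862763  0.096     ] [array([ 0.61138995, -0.22863168,  0.096     ]), array([ 0.66521504, -0.2286235 ,  0.096     ])]
[ 462  217   50  150 4729] 492.7286513228651 287.4528572452857 [ 0.84715627 -0.3043897   0.096     ] [array([ 0.82058329, -0.30440939,  0.096     ]), array([ 0.8638158 , -0.30437735,  0.096     ])]
[106 276  23  18 123] 115.77097505668934 282.8945578231293 [ 0.52114717 -0.29997958  0.096     ] [array([ 0.51270825, -0.29998553,  0.096     ]), array([ 0.53257096, -0.29997153,  0.096     ])]
[ 80 351  36  28 588] 99.04894722450095 366.0790265244736 [ 0.48994869 -0.39508154  0.096     ] [array([ 0.47140148, -0.39510829,  0.096     ]), array([ 0.50644878, -0.39505774,  0.096     ])]
```

>>> {"api": "move_arm", "payload": {
  "increments": [
    [[-1,-0.001,0,-0.04,0],[-1,0,0,-0.037,0],[-1,0,0,0,0],[0.6,0,0,0,0],[0.6,0,0,0,0],[0.6,0,0,0,0],[0.6,0,0,0,0]]
  ],
  "newtons": 25
}}

```text
t: 2.55
tcp_pos: [0.641, -0.2381, 0.078]
tool_rot: [0.707, 0.707, 0.001, 0.003]
force: [-0.7, -0.6, 6.4]
finger_gap: 0.637
gripper_force: 25.8
```

>>> {"api": "move_arm", "payload": {
  "increments": [
    [[0.6,0,0,0,0],[0.6,0,0.008,0.001,0],[0.6,0,0.008,0.001,0],[0.6,0,0.008,0,0],[0.6,0,0.009,0,0],[0.6,0,0.008,0,0],[0.6,0,0.009,0,0],[0.6,0,0,0,0]]
  ]
}}

```text
t: 3.35
tcp_pos: [0.6399, -0.1855, 0.0771]
tool_rot: [0.707, 0.708, 0.001, 0.001]
force: [1.9, 0.8, 5.6]
finger_gap: 0.637
gripper_force: 27.1
```

Run:
```python
from h import *
s=manip.sense();print(s['t'],s['tcp_pos'],s['force'])
b=snap('side')['img'][100:340,200:440]
cv2.imwrite('pics/p4.png',cv2.resize(b,(480,480))[:,:,::-1])
```

```text
3.35 [ 0.639864   -0.18549534  0.07708451] [1.94608363 0.76901387 5.6080905 ]
```

View pics/p4.png

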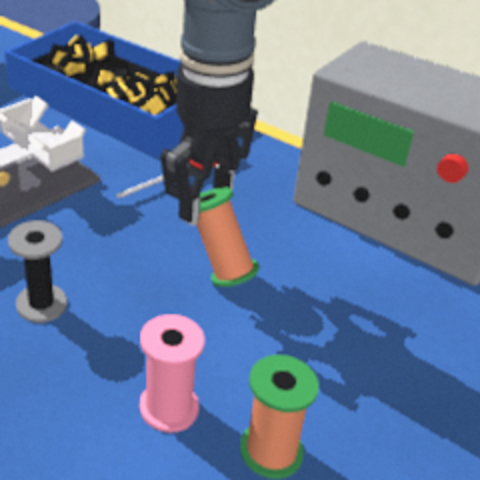

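>>> {"api": "move_arm", "payload": {
  "increments": [
    [[0.6,0,0.008,-0.003,0],[0.6,0,0.008,-0.003,0],[0.6,0,0.0075,-0.004,0],[0.6,0,0.0075,-0.004,0],[0.6,0,0.0065,-0.005,0],[0.6,0,0.0065,-0.005,0],[0.6,0,0.0055,-0.0065,0],[0.6,0,0.0055,-0.0065,0]]
  ]
}}

```text
t: 4.2
tcp_pos: [0.6381, -0.1308, 0.0382]
tool_rot: [0.707, 0.707, -0.0, -0.001]
force: [0.3, 3.0, 1.2]
finger_gap: 0.638
gripper_force: 28.2
```

>>> {"api": "move_arm", "payload": {
  "increments": [
    [[0.6,0,0.0045,-0.007,0],[0.6,0,0.0045,-0.007,0],[0.6,0,0.003,-0.008,0],[0.6,0,0.003,-0.008,0],[0.6,0,0,0,0],[0.6,0,0,0,0]]
  ]
}}

```text
t: 4.8
tcp_pos: [0.6386, -0.1171, 0.0087]
tool_rot: [0.707, 0.707, -0.0, -0.0]
force: [0.6, 1.6, -1.7]
finger_gap: 0.636
gripper_force: 28.3
```

Run:
```python
from h import *
s=manip.sense();print(s['t'],s['tcp_pos'],s['force'])
b=snap('side')['img'][100:340,200:440]
cv2.imwrite('pics/p5.png',cv2.resize(b,(480,480))[:,:,::-1])
```

```text
4.8 [ 0.63864703 -0.11708345  0.00874159] [ 0.6102081   1.64528546 -1.65029561]
```

View pics/p5.png

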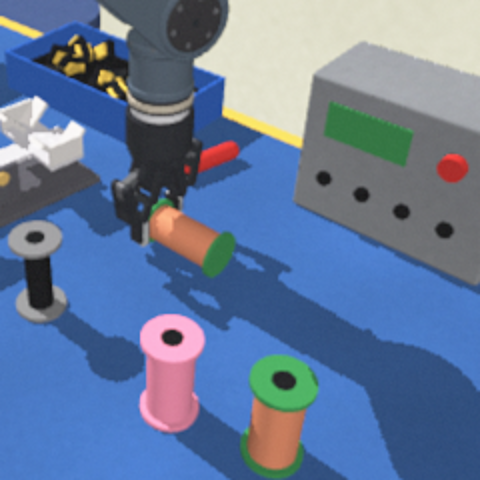

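>>> {"api": "move_arm", "payload": {
  "increments": [
    [[-0.6,0,0,0,0],[-0.6,0,0,0,0],[-0.6,0,0,0,0],[-0.6,0,-0.015,0.001,0],[-0.6,0,-0.015,0,0],[-0.6,0,-0.015,0,0],[-0.6,0,0,0,0]]
  ]
}}

```text
t: 5.55
tcp_pos: [0.6395, -0.1656, 0.0106]
tool_rot: [0.708, 0.706, 0.0, 0.001]
force: [0.1, 0.2, 0.4]
finger_gap: 0.795
gripper_force: 0.0
```

Run:
```python
from h import *
for c in ['side','scene']:
    snap(c);marks(c,['reel_a_mid','cradle_near','cradle_far','pivot'])
s,st=wristsnap();print(st['tcp_pos'],st['force'],st['finger_gap'])
marks('wrist',['reel_a_mid'])
cv2.imwrite('pics/p6.png',s['img'][:,:,::-1])
```

```text
side cradle_near [0.47  0.112 0.096] 0.92
side cradle_far [0.643 0.088 0.098] 0.73
side pivot [0.552 0.107 0.057] 0.78
scene reel_a_mid [ 0.639 -0.161  0.023] 0.65
scene cradle_near [0.474 0.118 0.093] 0.68
scene cradle_far [0.638 0.088 0.097] 0.84
scene pivot [0.558 0.098 0.062] 0.83
[ 0.6389912 -0.1614633  0.010287 ] [-0.44426789  0.49983822 -0.2211174 ] 0.798989559919555
wrist reel_a_mid [ 0.64  -0.162  0.026] 0.62
```

View pics/p6.png

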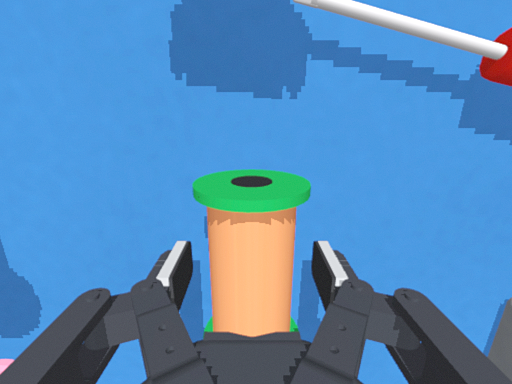

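>>> {"api": "move_arm", "payload": {
  "increments": [
    [[0.9,0,0,0,0],[0.9,0,0,0,0],[0.9,0,0,0,0],[0.9,0,0,0,0],[0.9,0,0,0.02,0],[0.9,0,0,0.035,0],[0.9,0,0,0.04,0],[0.9,0,0,0.04,0]]
  ],
  "newtons": 50
}}

```text
t: 6.95
tcp_pos: [0.6375, -0.1614, 0.1445]
tool_rot: [0.707, 0.707, -0.001, -0.002]
force: [1.1, -1.1, -5.1]
finger_gap: 0.499
gripper_force: 52.4
```

>>> {"api": "move_arm", "payload": {
  "increments": [
    [[0.9,0,0.03,0,-2.9],[0.9,0,0.045,0,-2.9],[0.9,0,0.045,0,-2.9],[0.9,0,0.045,0,0],[0.9,0,0.045,0,0],[0.9,0,0.03,0,0],[0.9,0.002,0.011,0,0],[0.9,0,0,0,0]]
  ]
}}

```text
t: 7.75
tcp_pos: [0.6401, 0.0907, 0.144]
tool_rot: [0.758, 0.653, -0.001, -0.001]
force: [0.4, -0.9, -4.6]
finger_gap: 0.495
gripper_force: 52.6
```

Run:
```python
from h import *
for c in ['side','scene']:
    snap(c);marks(c,['reel_a_mid','cradle_near','cradle_far','pivot'])
s,st=wristsnap();print(st['t'],st['tcp_pos'],st['force'],st['finger_gap'])
marks('wrist',['reel_a_mid','cradle_near','cradle_far','pivot'])
a=snap('side')['img'];
cv2.imwrite('pics/p7.png',cv2.resize(np.hstack([s['img'],a]),(800,300))[:,:,::-1])
cv2.imwrite('pics/w7.png',s['img'][:,:,::-1])
```

```text
side reel_a_mid [0.638 0.09  0.161] 0.73
side reel_a_mid [0.553 0.105 0.055] 0.49
side cradle_near [0.475 0.117 0.097] 0.83
side cradle_far [0.645 0.09  0.095] 0.78
side cradle_far [0.555 0.104 0.055] 0.51
side pivot [0.551 0.106 0.052] 0.88
scene reel_a_mid [0.643 0.088 0.16 ] 0.75
scene cradle_near [0.474 0.116 0.095] 0.7
scene cradle_far [0.642 0.09  0.101] 0.87
scene pivot [0.556 0.098 0.061] 0.64
8.25 [0.64102328 0.08819997 0.14533619] [-0.19642047 -0.48697892 -4.56981932] 0.4983044373557471
wrist reel_a_mid [0.643 0.082 0.159] 0.67
wrist cradle_near [0.472 0.116 0.098] 0.63
wrist pivot [0.556 0.099 0.055] 0.98
```

View pics/p7.png

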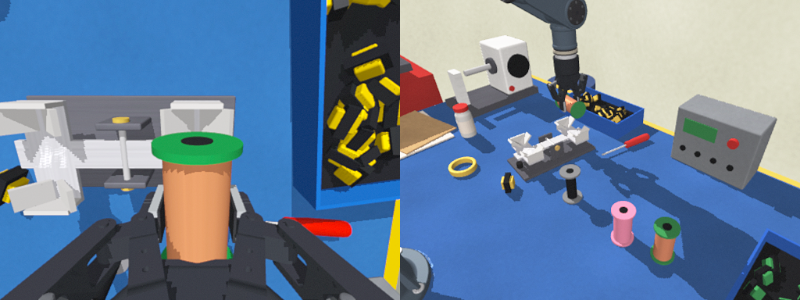

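>>> {"api": "move_arm", "payload": {
  "increments": [
    [[0.9,0.001,0.001,-0.025,0],[0.9,0,0,-0.02,0],[0.9,0,0,-0.01,0],[0.9,0,0,-0.006,0],[0.9,0,0,-0.003,0],[0.9,0,0,0,0]]
  ]
}}

```text
t: 9.15
tcp_pos: [0.6424, 0.09, 0.0816]
tool_rot: [0.759, 0.651, 0.0, 0.0]
force: [1.3, 0.2, -6.0]
finger_gap: 0.499
gripper_force: 52.5
```

>>> {"api": "move_arm", "payload": {
  "increments": [
    [[0.9,0,0,-0.003,0],[0.9,0.001,0,-0.003,0],[0.9,0.001,0,-0.002,0],[0.9,0.001,0,-0.002,0],[0.9,0.001,0,-0.002,0],[0.9,0.001,-0.001,-0.002,0],[0.9,0,0,0,0]]
  ]
}}

```text
t: 9.85
tcp_pos: [0.6463, 0.0895, 0.0671]
tool_rot: [0.759, 0.651, -0.0, -0.001]
force: [-2.8, 1.6, -1.5]
finger_gap: 0.497
gripper_force: 52.9
```

Run:
```python
from h import *
s=manip.sense();print(s['t'],s['tcp_pos'],s['force'])
b=snap('side')['img'][80:240,120:360];marks('side',['reel_a_mid','cradle_near','cradle_far'])
cv2.imwrite('pics/p8.png',cv2.resize(b,(720,480))[:,:,::-1])
```

```text
9.85 [0.64631068 0.0895449  0.06709724] [-2.83412132  1.6034345  -1.520194  ]
side cradle_near [0.479 0.114 0.109] 0.57
side cradle_far [0.646 0.087 0.084] 0.75
```

View pics/p8.png

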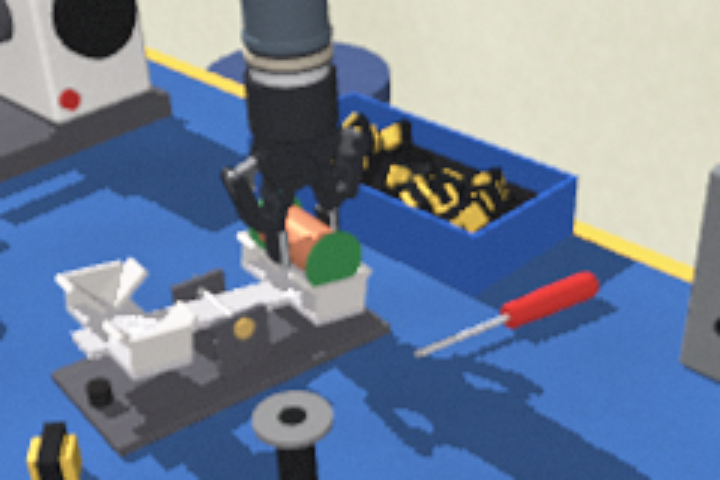

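>>> {"api": "move_arm", "payload": {
  "increments": [
    [[-0.8,0,0,0,0],[-0.8,0,0,0,0],[-0.8,0,0,0,0],[-0.8,0,0,0,0],[-0.8,0,0,0.02,0],[-0.8,0,0,0.03,0],[-0.8,0,0,0.04,0],[-0.8,0,0,0.04,0]]
  ]
}}

```text
t: 10.85
tcp_pos: [0.6469, 0.0888, 0.1984]
tool_rot: [0.759, 0.651, -0.0, -0.0]
force: [0.8, -0.1, 0.7]
finger_gap: 0.901
gripper_force: 0.0
```

>>> {"api": "move_arm", "payload": {
  "increments": [
    [[-0.8,-0.014,-0.04,0,-8],[-0.8,-0.014,-0.04,0,-8],[-0.8,-0.014,-0.04,0,-8],[-0.8,-0.014,-0.04,0,-8],[-0.8,-0.014,-0.04,0,-8],[-0.8,-0.014,-0.04,0,-8],[-0.8,-0.014,-0.04,0,-8],[-0.8,-0.014,-0.04,0,-8]]
  ]
}}

```text
t: 11.65
tcp_pos: [0.5345, -0.2329, 0.1978]
tool_rot: [0.989, 0.148, 0.001, 0.001]
force: [1.0, 0.4, -0.1]
finger_gap: 0.896
gripper_force: 0.0
```

>>> {"api": "move_arm", "payload": {
  "increments": [
    [[-0.8,-0.014,-0.04,0,-8],[-0.8,-0.014,-0.04,0,-8],[-0.8,-0.014,-0.04,0,-8],[-0.8,-0.011,-0.035,0,-8],[-0.8,0,0,-0.03,0],[-0.8,0,0,0,0],[-0.8,0,0,0,0]]
  ]
}}

```text
t: 12.35
tcp_pos: [0.4816, -0.3853, 0.167]
tool_rot: [0.992, -0.128, -0.001, -0.001]
force: [-0.1, 0.4, 0.6]
finger_gap: 0.9
gripper_force: 0.0
```

Run:
```python
from h import *
s,st=wristsnap();print(st['t'],st['tcp_pos'],st['q'].round(2) if hasattr(st['q'],'round') else st['q'],st['finger_gap'])
print(R.from_quat(st['tool_rot']).as_matrix()[:,1])
a=snap('side');print([np.round(d['xyz'],3) for d in manip.mark_of('reel_a_mid','side')])
b=snap('scene');print([np.round(d['xyz'],3) for d in manip.mark_of('reel_a_mid','scene')])
marks('wrist',['reel_a_mid']);marks('side',['cradle_near'])
cv2.imwrite('pics/p9.png',cv2.resize(np.hstack([s['img'],a['img']]),(800,300))[:,:,::-1])
```

```text
12.35 [ 0.48155696 -0.3853399   0.16696219] [-0.86  0.59  1.51  0.    1.04  0.97] 0.8995019689943455
[-0.25357166 -0.9673158  -0.00124938]
[array([0.644, 0.088, 0.083])]
[array([0.643, 0.092, 0.08 ])]
side cradle_near [0.479 0.113 0.109] 0.71
```

View pics/p9.png

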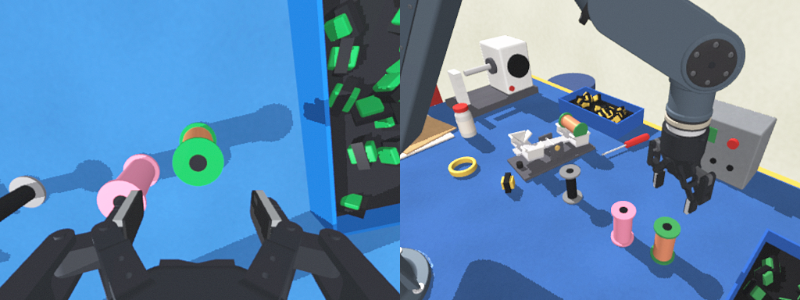

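Run:
```python
from h import *
s,st=wristsnap();print(st['tcp_pos'])
# fit green top disc: ellipse from pixels lower part
k=512/400
print(onplane(s,199*k,162*k,.096),onplane(s,123*k,195*k,.096))
for c,b,m in blobs(s,(45,90,60),(80,255,255),800):
    print(b)
    if b[0]<300:
        v=np.argwhere(m); 
        print('xc', onplane(s,b[0]+b[2]/2,b[1]+b[3]-b[2]/2,.096), onplane(s,b[0],b[1]+b[3]-b[2]/2,.096),onplane(s,b[0]+b[2],b[1]+b[3]-b[2]/2,.096))
```

```text
[ 0.48258969 -0.38569473  0.16818754]
[ 0.48011898 -0.38739947  0.096     ] [ 0.46312288 -0.29294131  0.096     ]
[413  20  36  36 872]
[474  76  38  44 907]
[ 435  114   55   38 1064]
[ 221  158   65   81 3138]
xc [ 0.48113611 -0.38659156  0.096     ] [ 0.48813391 -0.3598865   0.096     ] [ 0.47413674 -0.41330263  0.096     ]
[464 181  48  31 946]
```

>>> {"api": "move_arm", "payload": {
  "increments": [
    [[-0.8,-0.002,-0.001,-0.035,0],[-0.8,0,0,-0.035,0],[-0.8,0,0,-0.02,0],[-0.8,0,0,0,0],[0.6,0,0,0,0],[0.6,0,0,0,0],[0.6,0,0,0,0],[0.6,0,0,0,0]]
  ],
  "newtons": 25
}}

```text
t: 13.55
tcp_pos: [0.4807, -0.3875, 0.0788]
tool_rot: [0.992, -0.128, 0.001, 0.001]
force: [1.0, 1.6, 3.8]
finger_gap: 0.637
gripper_force: 27.2
```

>>> {"api": "move_arm", "payload": {
  "increments": [
    [[0.6,0.008,-0.002,0.001,0],[0.6,0.008,-0.002,0.001,0],[0.6,0.008,-0.002,0,0],[0.6,0.008,-0.002,0,0],[0.6,0.008,-0.002,0,0],[0.6,0.008,-0.002,0,0],[0.6,0,0,0,0]]
  ]
}}

```text
t: 14.25
tcp_pos: [0.529, -0.3992, 0.079]
tool_rot: [0.992, -0.128, 0.0, 0.0]
force: [-0.7, 0.6, 1.5]
finger_gap: 0.639
gripper_force: 27.8
```

>>> {"api": "move_arm", "payload": {
  "increments": [
    [[0.6,0.008,-0.002,-0.003,0],[0.6,0.008,-0.002,-0.003,0],[0.6,0.007,-0.002,-0.004,0],[0.6,0.007,-0.002,-0.004,0],[0.6,0.006,-0.002,-0.005,0],[0.6,0.006,-0.002,-0.005,0],[0.6,0.006,-0.001,-0.006,0],[0.6,0.006,-0.001,-0.007,0]]
  ]
}}

```text
t: 15.05
tcp_pos: [0.5833, -0.4141, 0.0422]
tool_rot: [0.992, -0.128, 0.001, 0.001]
force: [3.1, -3.0, 3.2]
finger_gap: 0.638
gripper_force: 28.9
```

>>> {"api": "move_arm", "payload": {
  "increments": [
    [[0.6,0.004,-0.001,-0.007,0],[0.6,0.004,-0.001,-0.007,0],[0.6,0.003,-0.001,-0.008,0],[0.6,0.003,-0.001,-0.008,0],[0.6,0,0,0,0],[0.6,0,0,0,0]]
  ]
}}

```text
t: 15.65
tcp_pos: [0.5943, -0.4156, 0.0109]
tool_rot: [0.992, -0.128, -0.002, -0.001]
force: [-0.0, 1.1, -1.8]
finger_gap: 0.639
gripper_force: 28.9
```

Run:
```python
from h import *
for c in ['side','scene']:
    a=snap(c);marks(c,['reel_a_mid'])
s,st=wristsnap();print(st['t'],st['tcp_pos'],st['force']);marks('wrist',['reel_a_mid'])
a=snap('side')
cv2.imwrite('pics/p10.png',cv2.resize(np.hstack([s['img'],a['img']]),(800,300))[:,:,::-1])
```

```text
side reel_a_mid [0.646 0.088 0.086] 0.59
scene reel_a_mid [0.645 0.089 0.08 ] 0.74
15.85 [ 0.59441702 -0.41587973  0.01174271] [-2.25592941  0.21703705 -1.56474643]
```

View pics/p10.png

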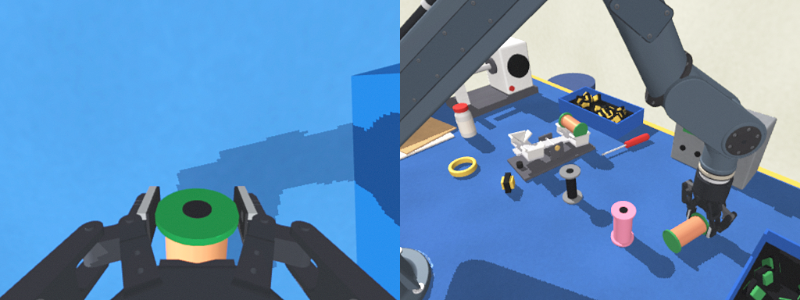

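>>> {"api": "move_arm", "payload": {
  "increments": [
    [[-0.6,0,0,0,0],[-0.6,0,0,0,0],[-0.6,0,0,0,0],[-0.6,-0.015,0.004,0,0],[-0.6,-0.015,0.004,0,0],[-0.6,-0.014,0.004,0,0],[-0.6,0,0,0,0]]
  ]
}}

```text
t: 16.7
tcp_pos: [0.5505, -0.4044, 0.0125]
tool_rot: [0.992, -0.128, -0.001, -0.001]
force: [0.2, 0.2, -1.3]
finger_gap: 0.799
gripper_force: 0.0
```

Run:
```python
from h import *
s,st=wristsnap();print(st['t'],st['tcp_pos'],st['force'])
for d in manip.mark_of('reel_a_mid','wrist')+manip.spot_in('reel_a_mid','wrist'): print(d)
for c,b,m in blobs(s,(45,90,60),(80,255,255),300): print(b, onplane(s,b[0]+b[2]/2,b[1]+b[3]/2,.028))
for lo,hi in [((5,80,80),(22,255,255))]:
  for c,b,m in blobs(s,lo,hi,300): print('copper',b,onplane(s,*c,.05))
```

```text
16.7 [ 0.55048051 -0.40440298  0.01245805] [ 0.15243021  0.15149928 -1.26699567]
[ 196  167  115   41 3589] [ 0.59023725 -0.41547013  0.028     ]
copper [  209   202    88   136 10239] [ 0.56020962 -0.40651984  0.05      ]
```

>>> {"api": "move_arm", "payload": {
  "increments": [
    [[-0.6,0,0,-0.002,0],[0.9,0,0,0,0],[0.9,0,0,0,0],[0.9,0,0,0,0],[0.9,0,0,0,0],[0.9,0,0,0.02,0],[0.9,0,0,0.035,0],[0.9,0,0,0.04,0]]
  ],
  "newtons": 50
}}

```text
t: 17.65
tcp_pos: [0.5499, -0.4032, 0.1029]
tool_rot: [0.992, -0.128, -0.003, -0.002]
force: [0.2, -0.7, -3.7]
finger_gap: 0.501
gripper_force: 52.1
```

>>> {"api": "move_arm", "payload": {
  "increments": [
    [[0.9,0,0,0.045,0],[0.9,-0.006,0.03,0,8],[0.9,-0.006,0.043,0,8],[0.9,-0.006,0.043,0,8],[0.9,-0.006,0.043,0,8],[0.9,-0.006,0.043,0,8],[0.9,-0.006,0.043,0,8],[0.9,-0.006,0.043,0,8]]
  ]
}}

```text
t: 18.45
tcp_pos: [0.5085, -0.115, 0.1494]
tool_rot: [0.935, 0.355, -0.001, -0.001]
force: [0.6, 0.5, -5.0]
finger_gap: 0.494
gripper_force: 52.3
```

>>> {"api": "move_arm", "payload": {
  "increments": [
    [[0.9,-0.006,0.043,0,8],[0.9,-0.006,0.043,0,8],[0.9,-0.006,0.043,0,8],[0.9,-0.006,0.043,0,8],[0.9,-0.006,0.043,0,8],[0.9,-0.005,0.043,0,0],[0.9,0,0.016,0,0],[0.9,0,0,0,0]]
  ]
}}

```text
t: 19.25
tcp_pos: [0.4736, 0.1593, 0.1496]
tool_rot: [0.757, 0.653, -0.001, -0.001]
force: [0.1, -0.7, -5.1]
finger_gap: 0.499
gripper_force: 52.3
```

Run:
```python
from h import *
for c in ['side','scene']:
    a=snap(c);marks(c,['reel_a_mid','cradle_near','cradle_far','used_reel_mid'])
s,st=wristsnap();print(st['t'],st['tcp_pos'],st['force'],st['finger_gap']);marks('wrist',['reel_a_mid','cradle_near','cradle_far','pivot'])
print(R.from_quat(st['tool_rot']).as_matrix()[:,1])
```

```text
side reel_a_mid [0.645 0.089 0.085] 0.82
side cradle_near [0.479 0.112 0.107] 0.96
side cradle_far [0.651 0.087 0.086] 0.69
side used_reel_mid [ 0.469 -0.094  0.046] 0.82
side used_reel_mid [0.645 0.092 0.085] 0.65
scene reel_a_mid [0.645 0.089 0.082] 0.6
scene cradle_near [0.478 0.115 0.106] 0.98
scene used_reel_mid [ 0.469 -0.094  0.048] 0.58
19.75 [0.47511536 0.15633802 0.15030549] [ 0.9041785  -0.06747269 -4.02817351] 0.4958573789407097
wrist reel_a_mid [0.646 0.087 0.081] 0.74
wrist pivot [0.557 0.1   0.057] 0.95
[ 9.88290321e-01 -1.52585166e-01 -8.82088613e-05]
```

>>> {"api": "move_arm", "payload": {
  "increments": [
    [[0.9,0.003,-0.021,0,0],[0.9,0,-0.021,0,0],[0.9,0,0,-0.025,0],[0.9,0,0,-0.02,0],[0.9,0,0,-0.008,0],[0.9,0,0,-0.004,0],[0.9,0,0,0,0]]
  ]
}}

```text
t: 20.7
tcp_pos: [0.4785, 0.1152, 0.0934]
tool_rot: [0.759, 0.652, 0.0, 0.0]
force: [-0.7, -0.2, -4.7]
finger_gap: 0.498
gripper_force: 52.2
```

Run:
```python
from h import *
for c in ['side','scene']:
    a=snap(c)
    for d in manip.mark_of('reel_a_mid',c)+manip.mark_of('cradle_near',c): print(c,np.round(d['xyz'],3),d['confidence'])
st=manip.sense();print(st['t'],st['tcp_pos'],st['force'])
```

```text
side [0.647 0.088 0.084] 0.56
side [0.479 0.111 0.109] 0.72
scene [0.646 0.09  0.083] 0.91
scene [0.479 0.116 0.106] 0.67
21.0 [0.47823032 0.11516383 0.09385847] [ 0.0499468   0.02876702 -4.27066853]
```

>>> {"api": "move_arm", "payload": {
  "increments": [
    [[0.9,0,0,-0.002,0],[0.9,-0.001,0,-0.002,0],[0.9,-0.001,0,-0.002,0],[0.9,-0.001,0,-0.002,0],[0.9,-0.001,0,-0.002,0],[0.9,-0.001,0,-0.002,0],[0.9,-0.001,0,-0.002,0],[0.9,0,0,0,0]]
  ]
}}

```text
t: 21.8
tcp_pos: [0.4729, 0.115, 0.0793]
tool_rot: [0.759, 0.652, 0.001, 0.001]
force: [5.1, 2.1, -1.1]
finger_gap: 0.503
gripper_force: 52.5
```

Run:
```python
from h import *
for c in ['side','scene']:
    a=snap(c)
    for l in ['reel_a_mid','cradle_near','cradle_far']:
      for d in manip.mark_of(l,c): print(c,l,np.round(d['xyz'],3),d['confidence'])
st=manip.sense();print(st['t'],st['tcp_pos'],st['force'])
```

```text
side reel_a_mid [0.641 0.092 0.095] 0.74
side cradle_near [0.472 0.114 0.098] 0.93
side cradle_far [0.642 0.09  0.098] 0.89
scene reel_a_mid [0.642 0.092 0.091] 0.75
scene cradle_far [0.643 0.086 0.096] 0.56
22.2 [0.47292754 0.1149786  0.07934995] [ 4.84136531  1.09540248 -1.50482012]
```

>>> {"api": "move_arm", "payload": {
  "increments": [
    [[0.9,0.001,0,0,0],[0.9,0,0,0,0],[-0.8,0,0,0,0],[-0.8,0,0,0,0],[-0.8,0,0,0,0],[-0.8,0,0,0,0],[-0.8,0,0,0,0],[-0.8,0,0,0.02,0]]
  ]
}}

```text
t: 23.0
tcp_pos: [0.471, 0.1149, 0.0978]
tool_rot: [0.759, 0.651, -0.002, -0.002]
force: [-0.1, -0.1, 0.8]
finger_gap: 0.898
gripper_force: 0.0
```

>>> {"api": "move_arm", "payload": {
  "increments": [
    [[-0.8,0,0,0.03,0],[-0.8,0,0,0.04,0],[-0.8,0,0,0.04,0],[-0.8,0,0,0,0],[-0.8,0,0,0,0],[-0.8,0,0,0,0],[-0.8,0,0,0,0],[-0.8,0,0,0,0]]
  ]
}}

```text
t: 23.8
tcp_pos: [0.4722, 0.115, 0.2081]
tool_rot: [0.759, 0.651, -0.001, -0.001]
force: [0.5, -0.6, 0.2]
finger_gap: 0.9
gripper_force: 0.0
```

Run:
```python
from h import *
for c in ['side','scene','wrist']:
    s=wristsnap()[0] if c=='wrist' else snap(c)
    for l in ['reel_a_mid','cradle_near','cradle_far','used_reel_mid']:
      for d in manip.mark_of(l,c): print(c,l,np.round(d['xyz'],3),d['confidence'])
    for cc,b,m in blobs(s,(45,90,60),(80,255,255),50): 
        p=onplane(s,*cc,.097)
        if .4<p[0]<.72 and -.05<p[1]<.25: print('green',c,b,p)
    for cc,b,m in blobs(s,(5,80,80),(22,255,255),50):
        p=onplane(s,*cc,.11)
        if .4<p[0]<.72 and -.05<p[1]<.25: print('copper',c,b,p)
st=manip.sense();print(st['t'],st['tcp_pos'],st['force'])
```

```text
side reel_a_mid [0.64  0.092 0.096] 0.58
side cradle_near [0.468 0.113 0.097] 0.97
side cradle_far [0.644 0.089 0.097] 0.6
side cradle_far [0.639 0.088 0.094] 0.25
side used_reel_mid [ 0.47  -0.095  0.047] 0.97
side used_reel_mid [0.471 0.115 0.097] 0.35
green side [201 141  17  19  74] [0.6523061  0.15235908 0.097     ]
green side [220 154  19  19 252] [0.63929527 0.04864567 0.097     ]
green side [142 162  20  20  80] [0.48588644 0.18091595 0.097     ]
green side [158 177  23  21 319] [0.47121425 0.07485327 0.097     ]
copper side [204 143  25  24 326] [0.63315737 0.09518983 0.11      ]
copper side [144 165  26  25 356] [0.46938651 0.12318001 0.11      ]
scene reel_a_mid [0.64  0.091 0.092] 0.95
scene cradle_near [0.475 0.116 0.093] 0.7
scene cradle_far [0.638 0.089 0.1  ] 0.73
scene used_reel_mid [ 0.467 -0.095  0.047] 0.69
green scene [341 190  19  25  99] [0.46205456 0.05970185 0.097     ]
green scene [381 212  20  27 274] [0.47818786 0.15610591 0.097     ]
green scene [279 232  24  28 139] [0.6330029  0.03622518 0.097     ]
green scene [321 261  25  30 377] [0.64839991 0.13296178 0.097     ]
copper scene [344 193  48  40 991] [0.48590495 0.11024686 0.11      ]
copper scene [ 284  236   51   47 1215] [0.65203873 0.08714573 0.11      ]
copper scene [355 261   8  10  51] [0.61619248 0.15970174 0.11      ]
wrist reel_a_mid [0.642 0.083 0.096] 0.68
wrist used_reel_mid [ 0.466 -0.096  0.048] 0.58
green wrist [400 142  70  12 660] [0.64833742 0.13327656 0.097     ]
green wrist [223 144  59  13 635] [0.47850839 0.15683947 0.097     ]
green wrist [385 223  62  26 467] [0.63351273 0.03746836 0.097     ]
green wrist [226 230  53  22 451] [0.46354253 0.0594491  0.097     ]
copper wrist [ 392  151   67   91 4423] [0.63221381 0.0923487  0.11      ]
copper wrist [ 230  156   46   89 3720] [0.47181405 0.11332769 0.11      ]
24.55 [0.47298283 0.11503595 0.20935941] [0.0969817  0.31467928 0.40867749]
```

```bash
python3 -c "
from station import manip
print(manip.sign_off())"
```

```text
the job is handed in; nothing more can be done
None
```

Both green reels lie in the rocker's two cradles and the rocker came back level after I let go, by the last camera measurements. The grey reel is still standing in place, and I handed the job in at about 24.6 s; no verdict came back.

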